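# Knock the red stop of the carving block flush with the meat pounder

## Task

The red-topped stop peg of the carving block is in the way of the knife. Pick up the meat pounder, bring it over the red stop and strike the stop down, with brisk blows rather than by leaning on it slowly, until it is flush with the block; leave the blue-topped stop standing up. Then stand the pounder upright on the bare worktop again and let go of it.

Things in the scene. Friction and masses are not known exactly. Their poses are not given: they have to be found in the camera images.
- pounder: Meat pounder (the mallet): flat steel disc, 56 mm diameter, 16 mm thick, under an upright black round handle 26 mm thick that runs from 22 to 124 mm above the disc's underside; steel cap to 130 mm. About 0.32 kg. Stands on its disc on the worktop, right of the block. Origin: centre of the underside, its striking face; z up along the handle. Grip it from above at 80 to 110 mm, any yaw.
- block: Fixed carving block of light wood, 170 x 260 x 40 mm, flat top at z = 0.040. Origin: centre of its underside. A red-topped and a blue-topped stop stand 150 mm apart on it, at x = +20 mm, y = +75 and -75 mm in its frame; either may be the left one.
- red_stop_top (a point): Centre of the flat top of the red-topped stop: a round wooden peg, 20 mm diameter, in a flat brass collar 31 mm wide, up to 22 mm proud of the block. The point moves down with the stop; its z is 0.040 when the stop is flush, and the pounder's face then lies flat on the block.
- red_stop (a joint): How far the red stop is driven down, m: 0 = fully up (22 mm proud), 0.022 = flush, its end stop. Starts at 0 to 0.006. A side spring in its hole grips it: it takes about 8 N to move (a little more when quick) and stays where it is left. A blow moves it down faster than 0.03 m/s.
- blue_stop (a joint): How far the blue stop, alike in all but its blue top, is driven down, m: starts at 0 (fully up) and moves in the same way. To be left standing.
Things that resemble listed ones, but are neither listed nor needed, are in the scene too. Leave any green or orange look-alike of the pounder alone.

How it is judged:
On the way, in this order (a step that is already met when the one before it is completed fails the run):
1. the pounder is carried over the red stop: its face more than 10 mm above the stop's top and within 25 mm of its axis (horizontal distance between pounder and red_stop_top below 0.025 m and z of pounder in the frame of red_stop_top above 0.01 m), for 0.05 s.
2. the red stop is struck: it moves down at more than 0.03 m/s under the pounder's face, which is within 25 mm of its axis and upright within 15 degrees (horizontal distance between pounder and red_stop_top below 0.025 m and z of pounder in the frame of red_stop_top between -0.006 and 0.006 m and angle between pounder's own z axis and vertical below 0.26 rad and velocity of joint red_stop above 0.03 m/s).
At the end, for the whole second after the job is handed in: The red stop is flush with the block to within 3 mm, the blue stop has been moved by less than 4 mm, and the pounder stands upright (within 10 degrees) and still on the worktop, its face within 6 mm of the worktop's height, released (value of joint red_stop above 0.019 m and value of joint blue_stop below 0.004 m and height (world z) of pounder between -0.006 and 0.006 m and angle between pounder's own z axis and vertical below 0.17 rad and linear speed of pounder below 0.02 m/s); the robot touches nothing.
It fails at once if the blue stop is knocked down by more than 4 mm (value of joint blue_stop above 0.004 m).
It also fails if it takes over 40 s, if anything falls off the work surface, if the arm or the gripper's body presses on something with over 40 N, if the wrist force passes 120 N, or if a joint passes its speed limit or range.

## Robot

A 6-joint arm with a two-finger parallel gripper is mounted at the origin on a cart in front of the work surface, level with it; the furniture and walls round the work are solid. World frame = base frame: x ahead of the robot, y to its left, z up, the work surface at z = 0. Lengths are in m, angles in rad, forces in N, time in s.
With the tool pointing down it reaches from about 0.3 to 0.95 m from the base axis. Payload 3.1 kg.
Tool frame: the origin (TCP) lies midway between the tips of the shut fingers; the grasp point (between the pads) lies arm.hold_point_z behind it (arm.hold_point_z is the distance from the TCP to the grasp point, in m); z points along the fingers, y is the line along which they close (so a half turn about z gives the same grasp; the last joint's range is limited). The gripper opens to 85 mm and grips with 20 to 120 N. Pads are 22 mm wide; open, the fingers measure 114 mm over their backs; the gripper's body (76 mm by 85 mm) begins 54 mm behind the grasp point. The pads swing forward as they close: fully open they stand 13 mm farther back than shut.
Start: joints at [-1.325, 0.308, 1.634, -0, 1.2, -0.07], TCP at [0.194, -0.594, 0.231] pointing down, gripper open.
Joint ranges: [-3.06, 3.06], [-0.79, 1.96], [0.05, 2.63], [-1.19, 4.34], [0.05, 2.64], [-2.94, 2.94]. Speed limits (rad/s): [2.79, 2.79, 3.14, 3.14, 3.14, 3.14].

## Interface

Orientations are given as a unit quaternion [w, x, y, z].
In Python, from workcell import arm gives the robot as it stands.
- The arm moves only by the tool play_rows, never from a script. Its argument "rows" is a list of rows, each a list of 3 entries, a list of its own where there are three numbers: the shift along the world's x, y, z as a fraction of full scale, then the turn, a rotation vector about the world's x, y, z as a fraction of full scale, then the gripper's target within -1 to 1 (fully open at 1, half-way at 0, shut at -1). In form: [[[x, y, z], [ax, ay, az], jaw], ...]. A call has 1 to 20 rows; each row shifts and turns the commanded pose from where the row before left it; what a row does not reach is not made up. Full scale, the value 1, is 0.4 m for a shift and 30 degrees for a turn. A row lasts 1/10 s, in which the tool goes at most 50 mm and 8.59 degrees, less where a joint would pass 70% of its speed; a pose out of reach is approached as far as the arm can. A call with a number of a shift or a turn outside -1 to 1 is refused whole. A call with a gripper value outside its range is refused whole. The fingers move at their own pace and stop on an object; "squeeze" is the grip in N (left out, the last holds). Time passes only in rows, so rows that do not move let the fingers close. It gives the time, the measured TCP pose, the force, the opening and the grip force at its end, in the units of the state.
- arm.observe(): the state, without advancing time (a new reading comes with each control period).
- arm.camera(name): name is "scene" or "top" or "wrist"; returns the picture (420x560x3 uint8, red, green, blue); there is no depth.
- arm.calibration(name): a dict with "fx", "fy", "cx", "cy" (pixels), "rvec" (rotation vector, rad) and "tvec" (3), from world to camera coordinates, as OpenCV has them. Camera axes: x right, y down, z forward; pixel columns grow to the right and rows downward; lengths in m; the calibration is good to about 2 mm. A picture is of the moment at which its call begins: read the wrist's pose just before it. calibration takes no time and is no camera call; for the wrist camera it gives the pose at the moment of the call.
- arm.finish_job(): hands the job in; it is judged then, once.
The state is a dict: "time": time; "qpos": joint angles; "joint_vel": joint speeds; "effort": joint torques, N m; "ee_pos": TCP position; "tool_rot": TCP orientation; "contact_force": force on the tool from outside, world axes, zero at the start; "wrist_torque": the same for the moment, N m; "finger_gap": finger opening in m; "gripper_force": force on a finger pad.
Only numpy, scipy, OpenCV 4.12 (cv2) and the standard library are available. Lean on these libraries where they do the work, as an engineer would, in place of code of your own. Each camera call takes 0.05 s, during which the arm holds its last target. There are 200 camera calls.

## Working session

There is one attempt and no reset: what is moved stays moved. The work goes in short steps, Python scripts to look and compute and a tool call to move; the robot and the scene stay as the last step left them, time stands still between calls to the robot, and variables do not carry over. Pictures are saved under pics/ and viewed, at most 10 in all, crops included, and the job is handed in when it is done.

Besides the shell and the picture viewer there is one more tool, called after "Emit:" in YAML: its name, and indented under it one key for each argument. play_rows: Moves the arm, as the interface text tells. Its arguments: {"type":"object","properties":{"rows":{"type":"array"},"squeeze":{"type":"number"}},"required":["rows"]}

```bash
mkdir -p pics; cat > h.py <<'E'
import numpy as np, cv2
from workcell import arm
def snap(name,fn):
    im=arm.camera(name); cv2.imwrite('pics/'+fn,im[:,:,::-1]); return im
def ray(c,uv):
    K=np.array([[c['fx'],0,c['cx']],[0,c['fy'],c['cy']],[0,0,1]]);R=cv2.Rodrigues(np.array(c['rvec'],float))[0];t=np.array(c['tvec'],float)
    return -R.T@t, R.T@np.linalg.inv(K)@np.array([uv[0],uv[1],1.])
def at(c,uv,z):
    o,d=ray(c,uv); return o+d*(z-o[2])/d[2]
def proj(c,P):
    K=np.array([[c['fx'],0,c['cx']],[0,c['fy'],c['cy']],[0,0,1]])
    return cv2.projectPoints(np.array(P,float).reshape(-1,3),np.array(c['rvec'],float),np.array(c['tvec'],float),K,None)[0][:,0]
E
python3 - <<'E'
from h import *
a=snap('top','top0.png');b=snap('scene','scene0.png')
cv2.imwrite('pics/both.png',cv2.resize(np.vstack([a,b])[:,:,::-1],None,fx=.7,fy=.7))
print(arm.hold_point_z,arm.observe())
E
```

```text
0.0187 {'time': 0.1, 'qpos': array([-1.32471245e+00,  3.08925177e-01,  1.63506479e+00,  1.12121306e-05,
        1.19969294e+00, -6.96925731e-02]), 'joint_vel': array([-0.00109457, -0.00188631, -0.00203461, -0.00151965,  0.0011048 ,
        0.00125951]), 'effort': array([-2.90301596e-04, -4.16407692e+01, -2.77645272e+01, -8.98408916e-05,
        4.07955566e-03, -5.10478401e-06]), 'ee_pos': array([ 0.19389614, -0.59337814,  0.23015476]), 'tool_rot': array([-1.04152299e-03,  9.87561307e-01,  1.57230951e-01, -8.68540154e-05]), 'contact_force': array([-0.70170469,  0.44374309,  0.45837643]), 'wrist_torque': array([-0.02344623,  0.03513053,  0.00574289]), 'gripper_force': 0.0, 'finger_gap': 0.0854585515150549}
```

View pics/top0.png

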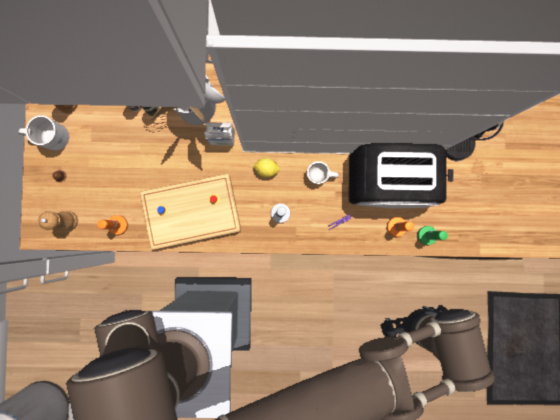

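View pics/scene0.png

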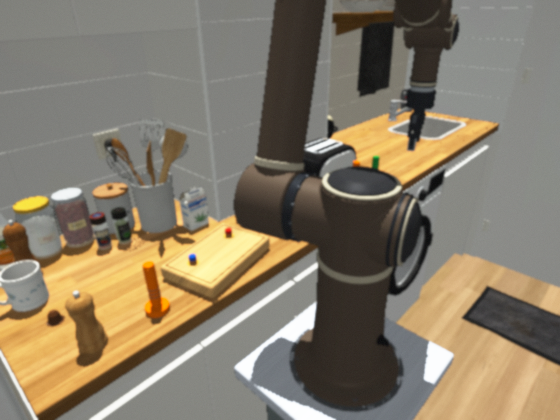

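The top view shows the candidates: a grey disc object at (281,213), right of the block, which fits the pounder; orange look-alikes at (113,225) and (398,227); a green one at (432,236). The cup at (318,173) is not one. The red stop is at (213,199) and the blue at (161,210). I'll check the choice in a close crop.

```bash
python3 - <<'E'
from h import *
a=cv2.imread('pics/top0.png')
cv2.imwrite('pics/crop.png',cv2.resize(a[165:260,130:310],None,fx=4.4,fy=4.4,interpolation=cv2.INTER_CUBIC))
c=arm.calibration('top')
print(ray(c,(280,210))[0],c['fx'])
hsv=cv2.cvtColor(a,cv2.COLOR_BGR2HSV)[165:260,130:310]
for n,m in (('red',((hsv[...,0]<6)|(hsv[...,0]>172))&(hsv[...,1]>180)&(hsv[...,2]>90)),('blue',(hsv[...,0]>105)&(hsv[...,0]<130)&(hsv[...,1]>150))):
    k,l,s,ce=cv2.connectedComponentsWithStats(m.astype('uint8'))
    for i in range(1,k):
        if s[i,4]>8: uv=ce[i]+[130,165]; print(n,uv,s[i,4],at(c,uv,.06))
for uv in ((281,213),(113,225)): print(at(c,uv,0),at(c,uv,.13))
E
```

```text
[ 0.38397489 -0.27275109  1.30030437] 443.8712453570235
red [213.09677419 198.67741935] 31 [ 0.47669869 -0.10740682  0.06      ]
blue [160.58064516 209.4516129 ] 31 [0.44394295 0.03822265 0.06      ]
[ 0.44264911 -0.29923494  0.        ] [ 0.43678306 -0.29658718  0.13      ]
[0.3989798  0.19043129 0.        ] [0.39747966 0.1441239  0.13      ]
```

View pics/crop.png

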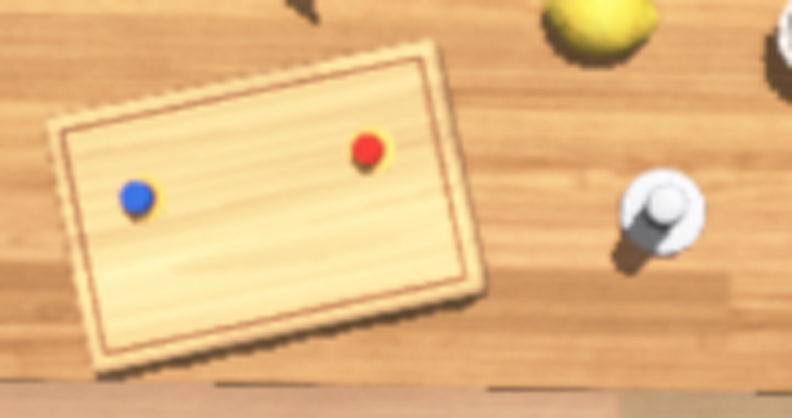

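The crop confirms it: the grey disc with a dark handle and steel cap (crop 663,211) is the pounder. The stops are 149 mm apart, as described. The pounder stands at about (0.4415, -0.298), so I'm moving above it.

Emit:
play_rows:
  rows:
    - [[0.062, 0.074, 0], [0, 0, 0], 1]
    - [[0.062, 0.074, 0], [0, 0, 0], 1]
    - [[0.062, 0.074, 0], [0, 0, 0], 1]
    - [[0.062, 0.074, 0], [0, 0, 0], 1]
    - [[0.062, 0.074, 0], [0, 0, 0], 1]
    - [[0.062, 0.074, 0], [0, 0, 0], 1]
    - [[0.062, 0.074, 0], [0, 0, 0], 1]
    - [[0.062, 0.074, 0], [0, 0, 0], 1]
    - [[0.062, 0.074, 0], [0, 0, 0], 1]
    - [[0.062, 0.074, 0], [0, 0, 0], 1]
    - [[0, 0, 0], [0, 0, 0], 1]
    - [[0, 0, 0], [0, 0, 0], 1]

```text
time: 1.3
ee_pos: [0.4421, -0.2973, 0.2308]
tool_rot: [-0.0, 0.987, 0.158, -0.001]
contact_force: [-0.1, 0.1, 0.6]
finger_gap: 0.0854
gripper_force: 0.0
```

```bash
python3 - <<'E'
from h import *
c=arm.calibration('wrist');a=snap('wrist','w1.png')
print(arm.observe()['ee_pos'],arm.observe()['tool_rot'],proj(c,[[.4415,-.298,.016],[.4415,-.298,.13],[.4767,-.1074,.06]]))
import json;json.dump({k:np.array(v).tolist() for k,v in c.items()},open('w1.json','w'))
E
```

```text
[ 0.44168886 -0.29808974  0.23088265] [-5.54022032e-05  9.87495574e-01  1.57645834e-01 -5.27470353e-04] [[279.59406553 183.33631906]
 [279.80380906 212.94247683]
 [ 82.07952928  86.79341585]]
```

View pics/w1.png

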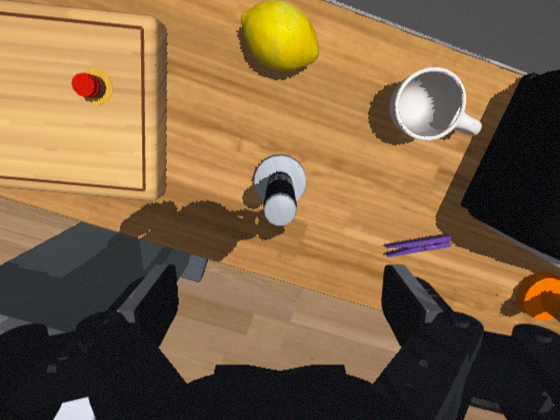

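The wrist view shows the disc at (280,181) and the cap at (280,210). That's within 3 px (about 1 mm) of the prediction, so I'm descending and gripping.

Emit:
play_rows:
  rows:
    - [[0, 0, -0.05], [0, 0, 0], 1]
    - [[0, 0, -0.05], [0, 0, 0], 1]
    - [[0, 0, -0.05], [0, 0, 0], 1]
    - [[0, 0, -0.05], [0, 0, 0], 1]
    - [[0, 0, -0.05], [0, 0, 0], 1]
    - [[0, 0, -0.05], [0, 0, 0], 1]
    - [[0, 0, -0.05], [0, 0, 0], 1]
    - [[0, 0, -0.045], [0, 0, 0], 1]
    - [[0, 0, 0], [0, 0, 0], 1]
    - [[0, 0, 0], [0, 0, 0], -1]
    - [[0, 0, 0], [0, 0, 0], -1]
    - [[0, 0, 0], [0, 0, 0], -1]
    - [[0, 0, 0], [0, 0, 0], -1]
    - [[0, 0, 0], [0, 0, 0], -1]
    - [[0, 0, 0], [0, 0, 0], -1]
    - [[0, 0, 0], [0, 0, 0], -1]
  squeeze: 70

```text
time: 2.95
ee_pos: [0.4426, -0.2982, 0.0743]
tool_rot: [0.0, 0.988, 0.157, 0.0]
contact_force: [0.3, 1.4, 6.9]
finger_gap: 0.0245
gripper_force: 68.3
```

Emit:
play_rows:
  rows:
    - [[0, 0, 0.05], [0, 0, 0], -1]
    - [[0, 0, 0.05], [0, 0, 0], -1]
    - [[0, 0, 0.06], [0, 0, 0], -1]
    - [[0, 0, 0.06], [0, 0, 0], -1]
    - [[0, 0, 0.06], [0, 0, 0], -1]
    - [[0, 0, 0.05], [0, 0, 0], -1]
    - [[0, 0, 0], [0, 0, 0], -1]

```text
time: 3.65
ee_pos: [0.4436, -0.2993, 0.2077]
tool_rot: [0.002, 0.988, 0.157, 0.002]
contact_force: [0.9, -0.9, -2.8]
finger_gap: 0.0245
gripper_force: 69.3
```

```bash
python3 - <<'E'
from h import *
import json
c=json.load(open('w1.json'));im=cv2.imread('pics/w1.png');hsv=cv2.cvtColor(im,cv2.COLOR_BGR2HSV)
m=((hsv[...,0]<6)|(hsv[...,0]>172))&(hsv[...,1]>180)&(hsv[...,2]>140);m[:,200:]=0
v,u=np.nonzero(m);uv=(u.mean(),v.mean());print(uv,len(u),at(c,uv,.058),arm.observe()['ee_pos'],arm.observe()['contact_force'])
E
```

```text
(np.float64(83.59815242494226), np.float64(84.51501154734412)) 433 [ 0.47876899 -0.10726438  0.058     ] [ 0.4436302  -0.29926114  0.20766214] [ 0.86388132 -0.87515031 -2.78659446]
```

Emit:
play_rows:
  rows:
    - [[0.014, 0.08, 0], [0, 0, 0], -1]
    - [[0.014, 0.08, 0], [0, 0, 0], -1]
    - [[0.014, 0.08, 0], [0, 0, 0], -1]
    - [[0.014, 0.08, 0], [0, 0, 0], -1]
    - [[0.014, 0.08, 0], [0, 0, 0], -1]
    - [[0.014, 0.08, 0], [0, 0, 0], -1]
    - [[0, 0, 0], [0, 0, 0], -1]
    - [[0, 0, 0], [0, 0, 0], -1]
    - [[0, 0, 0], [0, 0, 0], -1]

```text
time: 4.55
ee_pos: [0.475, -0.1065, 0.2042]
tool_rot: [-0.0, 0.988, 0.157, -0.001]
contact_force: [1.0, -0.2, -4.0]
finger_gap: 0.0247
gripper_force: 69.9
```

```bash
python3 - <<'E'
from h import *
print(arm.observe()['ee_pos']);a=snap('wrist','w2.png');b=snap('top','t2.png')
cv2.imwrite('pics/v2.png',np.hstack([cv2.resize(a,(400,300)),cv2.resize(b[150:255,130:270],(400,300))])[:,:,::-1])
E
```

```text
[ 0.47496411 -0.10653511  0.20416332]
```

View pics/v2.png

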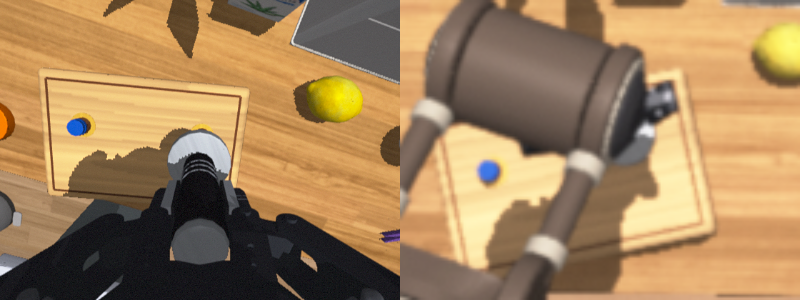

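The pounder hangs upright over the red stop in the wrist view: disc at (198,155), with the collar's edge peeking out just behind it. The blue stop at (78,127) is clear. First blow, kept short of the end stop.

Emit:
play_rows:
  rows:
    - [[0.006, 0, -0.075], [0, 0, 0], -1]
    - [[0, 0, -0.07], [0, 0, 0], -1]
    - [[0, 0, -0.045], [0, 0, 0], -1]
    - [[0, 0, -0.025], [0, 0, 0], -1]
    - [[0, 0, 0], [0, 0, 0], -1]

```text
time: 5.15
ee_pos: [0.4775, -0.1067, 0.1184]
tool_rot: [-0.0, 0.988, 0.157, -0.001]
contact_force: [-0.6, 0.1, -3.5]
finger_gap: 0.0247
gripper_force: 70.1
```

Second blow: lift 20 mm and strike down 25 mm.

Emit:
play_rows:
  rows:
    - [[0, 0, 0.05], [0, 0, 0], -1]
    - [[0, 0, 0], [0, 0, 0], -1]
    - [[0, 0, -0.03], [0, 0, 0], -1]
    - [[0, 0, -0.03], [0, 0, 0], -1]
    - [[0, 0, 0], [0, 0, 0], -1]
    - [[0, 0, 0], [0, 0, 0], -1]

```text
time: 5.75
ee_pos: [0.4775, -0.1057, 0.1139]
tool_rot: [-0.001, 0.988, 0.157, -0.001]
contact_force: [1.3, 0.6, -3.0]
finger_gap: 0.0245
gripper_force: 70.4
```

Emit:
play_rows:
  rows:
    - [[0, 0, 0.03], [0, 0, 0], -1]
    - [[0, 0, 0], [0, 0, 0], -1]
    - [[0, 0, -0.02], [0, 0, 0], -1]
    - [[0, 0, -0.016], [0, 0, 0], -1]
    - [[0, 0, 0], [0, 0, 0], -1]
    - [[0, 0, 0], [0, 0, 0], -1]

```text
time: 6.35
ee_pos: [0.4788, -0.1072, 0.1132]
tool_rot: [0.001, 0.988, 0.158, 0.0]
contact_force: [-0.3, -3.4, 1.2]
finger_gap: 0.0244
gripper_force: 70.3
```

Emit:
play_rows:
  rows:
    - [[0, 0, 0.03], [0, 0, 0], -1]
    - [[0, 0, 0], [0, 0, 0], -1]
    - [[0, 0, -0.02], [0, 0, 0], -1]
    - [[0, 0, -0.015], [0, 0, 0], -1]
    - [[0, 0, 0], [0, 0, 0], -1]
    - [[0, 0, 0], [0, 0, 0], -1]

```text
time: 6.95
ee_pos: [0.4785, -0.1059, 0.1132]
tool_rot: [-0.0, 0.988, 0.157, -0.0]
contact_force: [-5.7, 2.5, 16.8]
finger_gap: 0.0246
gripper_force: 72.0
```

It stopped firm at the same height with about 20 N, well over the 8 N needed to move the stop, so it's flush. I'm lifting and carrying the pounder back to its spot.

Emit:
play_rows:
  rows:
    - [[0, 0, 0.06], [0, 0, 0], -1]
    - [[0, 0, 0.08], [0, 0, 0], -1]
    - [[0, 0, 0.06], [0, 0, 0], -1]
    - [[0, 0, 0.05], [0, 0, 0], -1]
    - [[-0.015, -0.08, 0], [0, 0, 0], -1]
    - [[-0.015, -0.08, 0], [0, 0, 0], -1]
    - [[-0.015, -0.08, 0], [0, 0, 0], -1]
    - [[-0.015, -0.08, 0], [0, 0, 0], -1]
    - [[-0.015, -0.08, 0], [0, 0, 0], -1]
    - [[-0.015, -0.08, 0], [0, 0, 0], -1]
    - [[0, 0, 0], [0, 0, 0], -1]
    - [[0, 0, 0], [0, 0, 0], -1]

```text
time: 8.15
ee_pos: [0.4411, -0.2978, 0.2092]
tool_rot: [-0.002, 0.988, 0.156, -0.001]
contact_force: [0.9, 0.4, -4.1]
finger_gap: 0.0248
gripper_force: 70.2
```

```bash
python3 - <<'E'
from h import *
print(arm.observe()['ee_pos']);a=snap('wrist','w3.png')
cv2.imwrite('pics/v3.png',a[:,:,::-1])
E
```

```text
[ 0.44109718 -0.29779996  0.2092158 ]
```

View pics/v3.png

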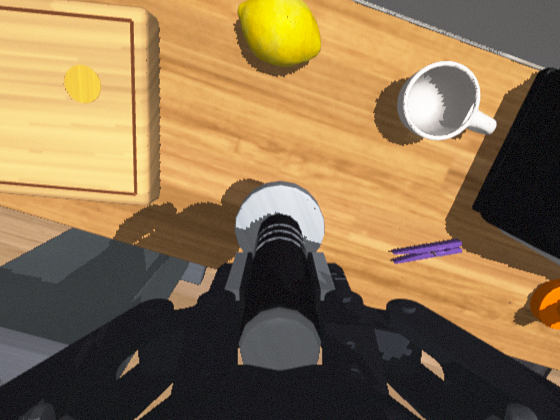

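The red stop is gone flush: only the brass collar shows at (82,84). The pounder is upright, so I'm lowering it. Worktop contact is expected at a TCP z of about 0.0735.

Emit:
play_rows:
  rows:
    - [[0, 0, -0.06], [0, 0, 0], -1]
    - [[0, 0, -0.06], [0, 0, 0], -1]
    - [[0, 0, -0.06], [0, 0, 0], -1]
    - [[0, 0, -0.06], [0, 0, 0], -1]
    - [[0, 0, -0.04], [0, 0, 0], -1]
    - [[0, 0, -0.03], [0, 0, 0], -1]
    - [[0, 0, -0.02], [0, 0, 0], -1]
    - [[0, 0, -0.005], [0, 0, 0], -1]
    - [[0, 0, 0], [0, 0, 0], -1]
    - [[0, 0, 0], [0, 0, 0], -1]

```text
time: 9.2
ee_pos: [0.4429, -0.2986, 0.0778]
tool_rot: [0.001, 0.988, 0.157, 0.001]
contact_force: [0.0, -0.7, -3.8]
finger_gap: 0.0244
gripper_force: 70.6
```

Emit:
play_rows:
  rows:
    - [[0, 0, -0.005], [0, 0, 0], -1]
    - [[0, 0, -0.005], [0, 0, 0], -1]
    - [[0, 0, 0], [0, 0, 0], -1]
    - [[0, 0, 0], [0, 0, 0], -1]

```text
time: 9.6
ee_pos: [0.4426, -0.2985, 0.0733]
tool_rot: [0.001, 0.988, 0.157, 0.001]
contact_force: [1.1, -0.8, -1.9]
finger_gap: 0.0246
gripper_force: 70.8
```

Contact has just begun. I'll open the fingers and rise straight up.

Emit:
play_rows:
  rows:
    - [[0, 0, 0], [0, 0, 0], -0.2]
    - [[0, 0, 0], [0, 0, 0], 0]
    - [[0, 0, 0], [0, 0, 0], 0.5]
    - [[0, 0, 0], [0, 0, 0], 1]
    - [[0, 0, 0], [0, 0, 0], 1]
    - [[0, 0, 0], [0, 0, 0], 1]
    - [[0, 0, 0], [0, 0, 0], 1]
    - [[0, 0, 0.05], [0, 0, 0], 1]
    - [[0, 0, 0.05], [0, 0, 0], 1]
    - [[0, 0, 0.06], [0, 0, 0], 1]
    - [[0, 0, 0.06], [0, 0, 0], 1]
    - [[0, 0, 0.06], [0, 0, 0], 1]
    - [[0, 0, 0.06], [0, 0, 0], 1]
    - [[0, 0, 0.05], [0, 0, 0], 1]
    - [[0, 0, 0], [0, 0, 0], 1]
    - [[0, 0, 0], [0, 0, 0], 1]
    - [[0, 0, 0], [0, 0, 0], 1]

```text
time: 11.3
ee_pos: [0.4411, -0.2974, 0.2272]
tool_rot: [-0.001, 0.988, 0.157, -0.001]
contact_force: [-0.3, -0.5, 0.4]
finger_gap: 0.0849
gripper_force: 0.0
```

```bash
python3 - <<'E'
from h import *
a=snap('wrist','w4.png')
o=arm.observe();print(o['ee_pos'],o['joint_vel'].round(3),o['finger_gap'])
E
```

```text
[ 0.44112787 -0.29734953  0.22705568] [-0.001  0.003 -0.002 -0.001  0.002 -0.002] 0.08550289760533433
```

View pics/w4.png

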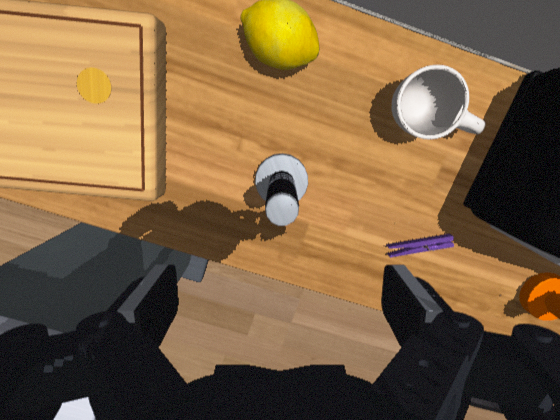

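The pounder stands upright and released, with its disc at (280,180) and cap at (282,208). The red stop is flush at (94,86). I'm handing in.

```bash
python3 -c "
from workcell import arm
print(arm.finish_job())"
```

```text
the job is handed in; nothing more can be done
None
```

The job is handed in: the red stop was struck flush, the pounder stands upright and released on the worktop, and the blue stop was never touched (last seen standing before the blows); no verdict was returned.

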